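# Sift the loose nuts out of a parts sieve on a sprung cradle

### The arm

A 6-joint arm with a two-finger parallel gripper is mounted at the origin on the work surface. World frame = base frame: x ahead of the robot, y to its left, z up, the work surface at z = 0. Lengths are in mm, angles in rad, forces in N, time in s.
With the tool pointing down it reaches from about 300 to 775 mm from the base axis. Payload 14.6 kg.
Tool frame: the origin (TCP) lies between the finger pads; the fingertips stand 8 mm ahead of it and the grasp point (between the pads) lies 11 mm behind it; z points along the fingers, y is the direction in which the jaws open and shut (so a half turn about z gives the same grasp; the last joint's range is limited). The gripper opens to 94 mm and grips with 3 to 60 N. Pads are 16 mm wide; open, the fingers measure 119 mm over their backs; the gripper's body (75 mm by 177 mm) begins 78 mm behind the grasp point.
Start: joints at [-1.314, 0.3, 1.521, -0, 1.321, -0.067], TCP at [174.987, -521.41, 213.446] pointing down, gripper open.
Joint ranges: [-3.03, 3.03], [-0.79, 2.21], [0.23, 2.52], [-1.04, 4.18], [0, 3.07], [-2.55, 2.55]. Speed limits (rad/s): [2.22, 2.22, 2.57, 3.14, 3.14, 3.14].

### API

Orientations are given as [roll, pitch, yaw] about the fixed x, y, z axes, in that order (R = Rz(yaw) Ry(pitch) Rx(roll)).
In Python, from cell import manip gives the robot as it stands. The module is installed in compiled form; this text tells all that it offers.
- The arm moves only by the tool send_rows, never from a script. Its argument "series" is a list that holds one entry, the list of rows, each a list of 5 numbers: the opening, from 0 (shut) to 1 (fully open), then the shift along the tool's x, y, z in mm, then the turn about the tool's z in degrees. In form: [[[gripper, dx, dy, dz, roll], ...]]. A call has 1 to 10 rows; each row is the pose to reach, as a shift and turn from the pose commanded when the call began, along the tool's axes at that moment; what a row does not reach only later rows make up. A row lasts 1/10 s, in which the tool goes at most 50 mm and 8.59 degrees, less where a joint would pass 70% of its speed; a pose out of reach is approached as far as the arm can. A call with a gripper value outside its range is refused whole. The fingers move at their own pace and stop on an object; "newtons" is the grip in N (left out, the last holds). Time passes only in rows, so rows that repeat a pose let the fingers close. It gives the time, the measured TCP pose, the force and the opening at its end, in the units of the state.
- manip.read_state(): the state, without advancing time (a new reading comes with each control period).
- manip.camera(name): name is "side" or "top" or "wrist"; returns a dict with "img" (384x512x3 uint8, red, green, blue), "vfov" (degrees; the focal length in pixels is half the picture's height over the tangent of half this angle, whatever the lens; pixels are square), "cx", "cy" (the principal point, pixels), "pose" (4x4, takes a point from camera to world coordinates); the wrist camera has in their place "T_tool_cam" (4x4, takes a point from camera to tool coordinates, whose origin is the TCP and whose axes are the flange's). Camera axes: x right, y down, z forward; pixel columns grow to the right and rows downward; lengths in mm; the calibration is good to about 2 mm. A picture is of the moment at which its call begins: read the wrist's pose just before it. There is no depth.
- manip.sign_off(): hands the job in, once; it reports no verdict.
Trained networks look in a picture, given as the dict that the camera call returned (one of the last four; its "shot" number tells which), for a name from the list of things; names that differ only in an ending like _2 or _b are one class to them, and where a whole thing is asked for, a point or a joint stands for the part that bears it (a point fixed in the world has none). Each returns a list of dicts, best first, with "conf" (0 to 1); they miss things now and then, are a little off and sometimes report something else, mostly with a low value. They report only what shows in the picture. A call takes as long as a camera call. They do not tell look-alikes from the thing itself.
- manip.find_in(target, picture): "rect" ([left, top, width, height] in pixels, round what is visible of it).
- manip.silhouettes(target, picture): "pixels" (384x512 bool, what is visible of it) and "rect" ([left, top, width, height] in pixels, round what is visible of it).
The state is a dict: "clock": time; "joints": joint angles; "qd": joint speeds; "effort": joint torques, N m; "eef_pos": TCP position; "eef_rot": TCP orientation; "wrist_force": force on the tool from outside, world axes, zero at the start; "moment": the same for the moment, N m; "finger_gap": finger opening in mm.
Only numpy, scipy, OpenCV 4.12 (cv2) and the standard library are available. Lean on these libraries where they do the work, as an engineer would, in place of code of your own. Each camera call takes 0.05 s, during which the arm holds its last target. There are 200 camera calls.

### The job

Lift the loaded sieve out of its tray by its handle, level and smoothly so that nothing drops out of it, and lower it midway onto the two white rails above the grey catch box, feeling for the rails because their height is not known. Keep it riding lightly on the rails, never pressed down hard, and shake it briskly side to side along them, a good two centimetres each way and at least three times, without knocking the end stops, until all four small nuts have dropped into the catch box and only the three large collars are left in the sieve. Then set the sieve with the collars back flat in its tray and let go, leaving everything else on the bench where it is.

Things in the scene. Friction and masses are not known exactly. Their poses are not given: they have to be found in the camera images.
- sieve_grip (a point): Centre of the sieve's grip: a straight black bar over the middle of the basket, 78 mm long along the sieve's x, 16 mm wide (y), 16 mm high. The point is 105 mm above the sieve's underside, with 50 mm free space under the grip. Axes: x along the grip, y side to side across the slats, z up.
- sieve: Sieve, a steel basket with bail handle; origin at the centre of its underside. 116 x 132 mm (x, y), walls 44 mm high, plus a skid 12 mm wide, 6 mm high along each x side (140 mm over both). Floor: slats 22 mm wide running along x, centred at y = +22 and -22 mm; open slots 22 mm wide at y = 0, +44, -44 mm. About 0.4 kg empty, 0.6 kg loaded.
- tray: Parking tray (steel lip, dark rubber floor) fixed to the bench, 168 x 160 mm (x, y); the sieve stands in it at the start. Origin at the bench under its centre. Floor 3 mm, lip 11 mm above the bench; inside 156 x 148 mm, so the seated sieve has 8 mm play on each side, its axes along the tray's.
- catchbox: Open grey catch box fixed to the bench, 190 x 232 mm (x, y), walls 50 mm high. Origin at the bench under its centre; y runs along the rails above it. Its cradle stands on springs: about 2 N per mm pressed down, 14 mm of travel.
- box_mouth (a point): Centre of the box's mouth, 50 mm above the bench. Above it two white rails 18 mm wide run along the box's y at x = +68 and -68 mm; the sieve's skids ride on them, axes along the box's. RAIL HEIGHT IS NOT REPORTED: tops 67 to 103 mm above the bench, find by feel. Guide lips 10 mm high leave 7 mm play in x; end stops 18 mm high leave 42 mm travel each way in y. Friction 0.3.
- nut0_mid (a point): Centre of a small steel hex nut, 16 mm across flats, 8 mm high, 11 g, at the start lying on a slat in the sieve. It slides on the steel when jerked (friction about 0.25) and drops through a slot once its middle is over it.
- nut1_mid (a point): Centre of a small steel hex nut, 16 mm across flats, 8 mm high, 11 g, at the start lying on a slat in the sieve. It slides on the steel when jerked (friction about 0.25) and drops through a slot once its middle is over it.
- nut2_mid (a point): Centre of a small steel hex nut, 16 mm across flats, 8 mm high, 11 g, at the start lying on a slat in the sieve. It slides on the steel when jerked (friction about 0.25) and drops through a slot once its middle is over it.
- nut3_mid (a point): Centre of a small steel hex nut, 16 mm across flats, 8 mm high, 11 g, at the start lying on a slat in the sieve. It slides on the steel when jerked (friction about 0.25) and drops through a slot once its middle is over it.
- collar0_mid (a point): Centre of a large aluminium collar, 36 mm across, 26 mm high, 55 g, standing in the sieve; too large for the slots.
- collar1_mid (a point): Centre of a large aluminium collar, 36 mm across, 26 mm high, 55 g, standing in the sieve; too large for the slots.
- collar2_mid (a point): Centre of a large aluminium collar, 36 mm across, 26 mm high, 55 g, standing in the sieve; too large for the slots.
- screwdriver: Bystander, leave alone: green-handled screwdriver lying on the bench. Origin at its underside.
- motor: Bystander, leave alone: upright steel motor can, 48 mm across, 73 mm high with its shaft. Origin at its underside.
- block: Bystander, leave alone: small aluminium valve block, 50 x 36 x 44 mm. Origin at its underside.
- oiler: Bystander, leave alone: bottle, 48 mm across, 100 mm high. Origin at its underside.
- wrench: Bystander, leave alone: steel wrench lying on the bench. Origin at its underside.
- pliers: Bystander, leave alone: red-handled pliers lying on the bench. Origin at its underside.
Things that resemble listed ones, but are neither listed nor needed, are in the scene too. Leave any yellow look-alike of the tray alone.

How it is judged (in metres and radians):
On the way, in this order (a step that is already met when the one before it is completed fails the run):
1. the sieve rides on the rails about midway (within 12 mm), with all four nuts still in it (contact force between sieve and catchbox above 1 N and y of sieve_grip in the frame of catchbox between -0.012 and 0.012 m and z of nut0_mid in the frame of sieve_grip between -0.1 and -0.08 m and z of nut1_mid in the frame of sieve_grip between -0.1 and -0.08 m and z of nut2_mid in the frame of sieve_grip between -0.1 and -0.08 m and z of nut3_mid in the frame of sieve_grip between -0.1 and -0.08 m), for 0.1 s.
2. shaken: on the rails, at least 15 mm to the left (contact force between sieve and catchbox above 1 N and y of sieve_grip in the frame of catchbox above 0.015 m).
3. shaken: on the rails, at least 15 mm to the right (contact force between sieve and catchbox above 1 N and y of sieve_grip in the frame of catchbox below -0.015 m).
4. shaken: on the rails, at least 15 mm to the left again (all of step 2).
5. shaken: on the rails, at least 15 mm to the right again (all of step 3).
At the end, for the whole second after the job is handed in: The sieve stands flat in its tray (underside within 4 mm of the tray floor, tilt under 0.04 rad), let go and at rest, with all three collars in it; all four nuts lie in the catch box (x of sieve_grip in the frame of tray between -0.012 and 0.012 m and y of sieve_grip in the frame of tray between -0.012 and 0.012 m and z of sieve_grip in the frame of tray below 0.112 m and angle between sieve_grip's own z axis and vertical below 0.04 rad and linear speed of sieve below 0.02 m/s and x of nut0_mid in the frame of catchbox between -0.095 and 0.095 m and y of nut0_mid in the frame of catchbox between -0.116 and 0.116 m and z of each of nut0_mid, nut1_mid, nut2_mid, nut3_mid in the frame of catchbox below 0.05 m and x of nut1_mid in the frame of catchbox between -0.095 and 0.095 m and y of nut1_mid in the frame of catchbox between -0.116 and 0.116 m and x of nut2_mid in the frame of catchbox between -0.095 and 0.095 m and y of nut2_mid in the frame of catchbox between -0.116 and 0.116 m and x of nut3_mid in the frame of catchbox between -0.095 and 0.095 m and y of nut3_mid in the frame of catchbox between -0.116 and 0.116 m and x of collar0_mid in the frame of sieve_grip between -0.055 and 0.055 m and y of collar0_mid in the frame of sieve_grip between -0.063 and 0.063 m and z of collar0_mid in the frame of sieve_grip between -0.103 and -0.06 m and x of collar1_mid in the frame of sieve_grip between -0.055 and 0.055 m and y of collar1_mid in the frame of sieve_grip between -0.063 and 0.063 m and z of collar1_mid in the frame of sieve_grip between -0.103 and -0.06 m and x of collar2_mid in the frame of sieve_grip between -0.055 and 0.055 m and y of collar2_mid in the frame of sieve_grip between -0.063 and 0.063 m and z of collar2_mid in the frame of sieve_grip between -0.103 and -0.06 m); the robot touches nothing.
It fails at once if the sieve is pressed on or knocked against the cradle or box with more than 14 N (contact force between sieve and catchbox above 14 N).
It fails at once if the sieve is tipped by more than 0.3 rad (angle between sieve_grip's own z axis and vertical above 0.3 rad).
It fails at once if a bystander is moved by more than 20 mm (distance of any of screwdriver, motor, block, oiler, wrench, pliers from where it was at the start of the episode above 0.02 m).
It also fails if it takes over 72 s, if anything falls off the work surface, if the arm or the gripper's body presses on something with over 40 N, if the wrist force passes 120 N, or if a joint passes its speed limit or range.

## Working session

There is one attempt and no reset: what is moved stays moved. The work goes in short steps, Python scripts to look and compute and a tool call to move; the robot and the scene stay as the last step left them, time stands still between calls to the robot, and variables do not carry over. Pictures are saved under pics/ and viewed, about 8 in all and at most 12, crops included, and the job is handed in when it is done.

Besides the shell and the picture viewer there is one more tool, called after ">>>" as name([rows], argument=value, ...), one row to a line, values as JSON. send_rows: Moves the arm, as the interface text tells. Its arguments: {"type":"object","properties":{"series":{"type":"array"},"newtons":{"type":"number"}},"required":["series"]}

```bash
mkdir -p pics
cat > h.py <<'E'
import numpy as np, cv2
from cell import manip
def K(c):
    f=c["img"].shape[0]/2/np.tan(np.radians(c["vfov"])/2); return f,c["cx"],c["cy"]
def ray(c,u,v,pose=None):
    f,cx,cy=K(c); P=np.array(c["pose"] if pose is None else pose)
    d=P[:3,:3]@np.array([(u-cx)/f,(v-cy)/f,1]); return P[:3,3],d
def onz(c,u,v,z,pose=None):
    o,d=ray(c,u,v,pose); return o+d*(z-o[2])/d[2]
def proj(c,p,pose=None):
    f,cx,cy=K(c); P=np.array(c["pose"] if pose is None else pose)
    q=P[:3,:3].T@(np.array(p)-P[:3,3]); return cx+f*q[0]/q[2],cy+f*q[1]/q[2]
def tri(rs):
    A=np.zeros((3,3));b=np.zeros(3)
    for o,d in rs:
        d=d/np.linalg.norm(d);M=np.eye(3)-np.outer(d,d);A+=M;b+=M@o
    return np.linalg.solve(A,b)
def toolpose(s):
    from scipy.spatial.transform import Rotation as R
    T=np.eye(4);T[:3,:3]=R.from_euler('xyz',s["eef_rot"]).as_matrix();T[:3,3]=s["eef_pos"];return T
def save(c,n): cv2.imwrite("pics/"+n,c["img"][:,:,::-1])
E
python3 - <<'E'
from h import *
np.set_printoptions(precision=3,suppress=True)
print(manip.read_state())
im=[]
for n in("top","side"):
    c=manip.camera(n); im.append(c["img"]); print(n,c["vfov"],c["cx"],c["cy"],np.array(c["pose"]).tolist())
    for t in("sieve_grip","sieve","tray","catchbox","nut0_mid","collar0_mid","screwdriver","motor","block","oiler"):
        r=manip.find_in(t,c); print(t,[(np.round(x["rect"]).tolist(),round(x["conf"],2)) for x in r[:4]])
    save(c,n+".png")
E
```

```text
{'clock': 0.0, 'joints': array([-1.314,  0.3  ,  1.522,  0.   ,  1.321, -0.067]), 'qd': array([-0.001,  0.   , -0.   ,  0.   , -0.001,  0.002]), 'effort': array([ -0.001, -53.181, -35.273,   0.071,   0.024,  -0.   ]), 'eef_pos': array([ 174.93 , -521.164,  212.881]), 'eef_rot': array([-3.14 , -0.   ,  0.324]), 'wrist_force': array([-0.864, -0.624, -0.567]), 'moment': array([-0.008,  0.003,  0.022]), 'finger_gap': 93.96787450552289}
top 55.388958303156336 257.8081364197715 186.1527329860721 [[0.004461309393782359, -0.9989101975756018, 0.046459809491270695, 414.43333918792666], [-0.9998998332840813, -0.005080152915069955, -0.0132104293959814, -12.505246362374564], [0.013432055574618995, -0.046396219951971546, -0.9988328041555349, 1100.5035302032536], [0.0, 0.0, 0.0, 1.0]]
sieve_grip [([303.0, 143.0, 49.0, 49.0], 0.56)]
sieve [([301.0, 144.0, 55.0, 50.0], 0.55)]
tray [([299.0, 137.0, 57.0, 60.0], 0.9), ([318.0, 249.0, 60.0, 66.0], 0.8), ([336.0, 164.0, 12.0, 13.0], 0.34)]
catchbox [([120.0, 124.0, 107.0, 89.0], 0.97)]
nut0_mid []
collar0_mid [([308.0, 160.0, 10.0, 17.0], 0.6)]
screwdriv
[... 465 characters left out ...]
122126152378, -0.525841663143377, 0.8431030588813841, -940.6156985840089], [0.011938774880428252, -0.8491488607732671, -0.5280186340479064, 674.3880526518411], [0.0, 0.0, 0.0, 1.0]]
sieve_grip [([257.0, 224.0, 67.0, 64.0], 0.84)]
sieve [([257.0, 230.0, 64.0, 62.0], 0.94)]
tray [([92.0, 269.0, 88.0, 66.0], 0.66), ([251.0, 244.0, 79.0, 52.0], 0.62)]
catchbox [([223.0, 127.0, 71.0, 65.0], 0.85)]
nut0_mid [([298.0, 255.0, 8.0, 8.0], 0.49)]
collar0_mid [([281.0, 243.0, 13.0, 16.0], 0.7)]
screwdriver [([327.0, 201.0, 64.0, 15.0], 0.57)]
motor [([274.0, 191.0, 16.0, 29.0], 0.91)]
block [([217.0, 195.0, 22.0, 19.0], 0.67), ([256.0, 227.0, 68.0, 59.0], 0.6)]
oiler [([319.0, 135.0, 18.0, 31.0], 0.88)]
```

Run:
```python
import cv2
a=cv2.imread("pics/top.png")[40:330,90:410];cv2.imwrite("pics/topc.png",cv2.resize(a,None,fx=2,fy=2,interpolation=cv2.INTER_CUBIC))
a=cv2.imread("pics/side.png")[110:350,70:410];cv2.imwrite("pics/sidec.png",cv2.resize(a,None,fx=2,fy=2,interpolation=cv2.INTER_CUBIC))
```

```text
(no output)
```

View pics/topc.png

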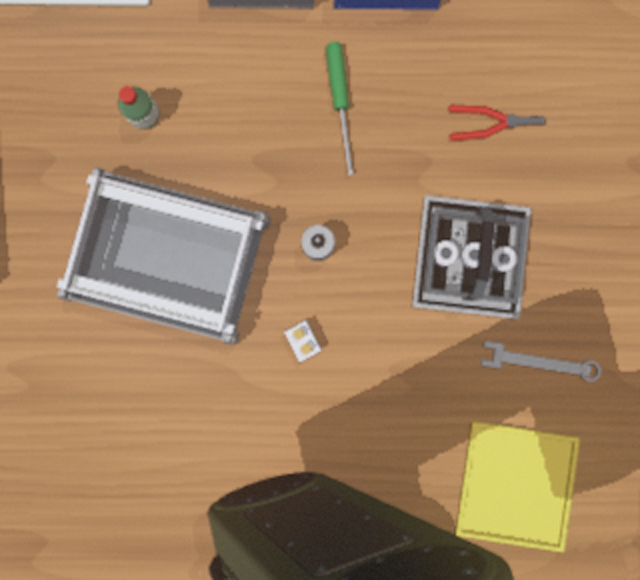

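View pics/sidec.png

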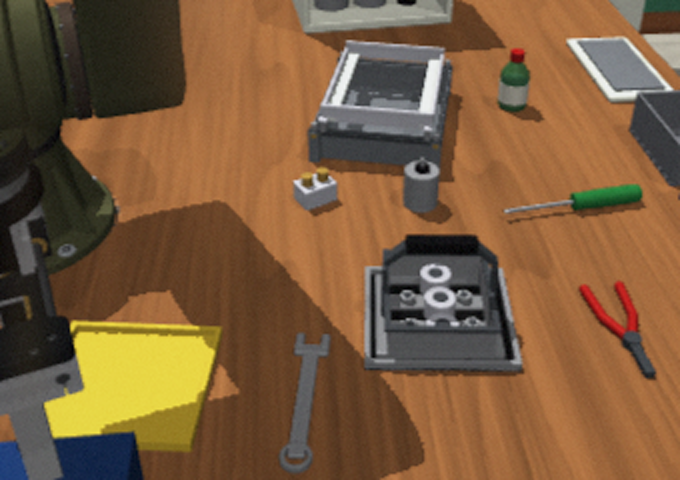

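Run:
```python
from h import *
np.set_printoptions(precision=1,suppress=True)
c=manip.camera("top")
def crop(u,v): return 90+u/2,40+v/2
print("tray corners",*[onz(c,*crop(*p),11)[:2] for p in((427,197),(530,207),(520,316),(415,306))])
print("box post corners z~100",*[onz(c,*crop(*p),100)[:2] for p in((96,172),(266,217),(233,340),(62,293))])
print("motor",onz(c,*crop(318,242),73),"block",onz(c,*crop(302,341),44))
for t in("tray","catchbox","sieve_grip","sieve"):
    for r in manip.silhouettes(t,c)[:2]:
        m=r["pixels"].astype(np.uint8); cs=max(cv2.findContours(m,0,2)[0],key=cv2.contourArea)
        b=cv2.boxPoints(cv2.minAreaRect(cs)); z=dict(tray=11,catchbox=90,sieve_grip=116,sieve=47)[t]
        P=np.array([onz(c,*q,z)[:2] for q in b]); print(t,round(r["conf"],2),P.tolist() if 0 else P.ravel(),P.mean(0))
w=manip.camera("wrist"); print(w["vfov"],np.array(w["T_tool_cam"]))
```

```text
tray corners [ 609.2 -163.6] [ 595.1 -318.8] [ 431.1 -302.5] [ 445.3 -145.4]
box post corners z~100 [624.7 304.2] [564.1  70.4] [395.2 113.8] [458.1 347. ]
motor [533.1  -0.9  73. ] block [393.1  21.6  44. ]
tray 0.66 [ 103.7 -202.   274.8 -226.7  252.9 -389.4   81.7 -363.5] [ 178.3 -295.4]
tray 0.59 [ 441.8 -139.4  610.9 -156.4  595.9 -316.9  426.7 -298.8] [ 518.8 -227.9]
catchbox 0.85 [453.1 360.4 636.6 314.4 569.3  64.8 386.4 113.1] [511.3 213.2]
catchbox 0.71 [ 451.1 -146.2  585.9 -157.6  575.7 -289.6  440.8 -277.4] [ 513.4 -217.7]
sieve_grip 0.6 [ 447.2 -140.4  581.6 -150.9  572.2 -284.1  437.7 -272.8] [ 509.7 -212. ]
sieve 0.96 [ 447.5 -149.1  590.2 -159.8  580.6 -302.4  437.7 -290.7] [ 514.  -225.5]
65.48926729242655 [[  -0.    -1.    -0.3   75.9]
 [   1.    -0.     0.    -0.5]
 [  -0.    -0.3    1.  -170.8]
 [   0.     0.     0.     1. ]]
```

>>> send_rows([
  [[1, 50, -20, -10, 3], [1, 95, -37, -20, 6], [1, 140, -55, -30, 9], [1, 187, -73, -40, 12], [1, 233, -91, -40, 15], [1, 280, -110, -40, 18], [1, 326, -128, -40, 21], [1, 372, -146, -40, 24], [1, 419, -164, -40, 24.6], [1, 419, -164, -40, 24.6]],
], newtons=25)

```text
clock: 2.4
eef_pos: [522.9, -229.0, 253.0]
eef_rot: [-3.141, 0.0, -0.101]
wrist_force: [-0.6, -0.6, -0.3]
finger_gap: 94.2
```

Run:
```python
from h import *
np.set_printoptions(precision=2,suppress=True)
s=manip.read_state(); print(s["eef_pos"],s["eef_rot"],s["qd"],s["clock"])
w=manip.camera("wrist"); save(w,"w1.png"); P=toolpose(s)@np.array(w["T_tool_cam"])
np.savez("w1.npz",P=P)
for t in("sieve_grip","nut0_mid","collar0_mid"):
    print(t,[(np.round(x["rect"]).tolist(),round(x["conf"],2)) for x in manip.find_in(t,w)])
for t in("sieve_grip","tray"):
  for r in manip.silhouettes(t,w)[:1]:
    m=r["pixels"].astype(np.uint8); b=cv2.boxPoints(cv2.minAreaRect(max(cv2.findContours(m,0,2)[0],key=cv2.contourArea)));print(t,b.ravel())
```

```text
[ 522.9  -229.05  252.98] [-3.14  0.   -0.1 ] [-0.02  0.01 -0.   -0.02  0.01 -0.03] 2.4
sieve_grip [([74.0, 246.0, 43.0, 46.0], 0.67), ([202.0, 118.0, 112.0, 118.0], 0.63)]
nut0_mid [([55.0, 160.0, 57.0, 40.0], 0.69), ([231.0, 139.0, 12.0, 12.0], 0.55)]
collar0_mid [([210.0, 158.0, 25.0, 33.0], 0.68)]
sieve_grip [201. 120. 310. 120. 310. 235. 201. 235.]
tray [197. 109. 316. 109. 316. 226. 197. 226.]
```

View pics/w1.png

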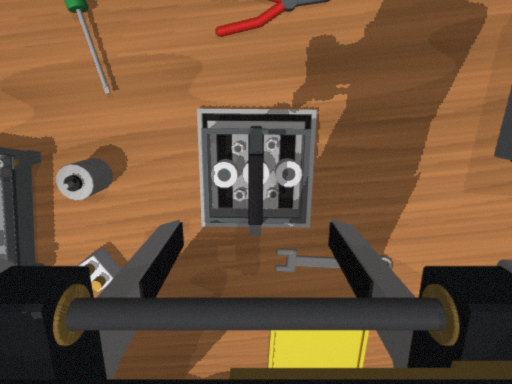

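Run:
```python
from h import *
np.set_printoptions(precision=1,suppress=True)
w=manip.camera("wrist"); P=np.load("w1.npz")["P"]; print(K(w),P)
c=manip.camera("top")
print("grip",*[onz(w,*p,116,P) for p in((256,127),(256,232))])
print("tray",*[onz(w,*p,11,P)[:2] for p in((198,109),(317,109),(312,227),(201,227))])
g=w["img"][:,:,:].mean(2); print("row180",g[180,240:275].astype(int)); print("row 205",g[205,240:275].astype(int))
print("col256",g[112:245,256].astype(int))
t=c["img"].mean(2); 
for v in(145,150,155,160,165,170,175,180,185,188): print(v,t[v,320:345].astype(int))
```

```text
(np.float64(298.55888848355), 255.69861621440802, 192.59887818134862) [[  -0.1   -1.    -0.3  598.3]
 [  -1.     0.1    0.  -236.3]
 [  -0.     0.3   -1.   423.8]
 [   0.     0.     0.     1. ]]
grip [ 584.2 -234.8  116. ] [ 471.1 -223.3  116. ]
tray [ 610.5 -159.8] [ 594.4 -317.4] [ 427.3 -302. ] [ 443.8 -138.9]
row180 [158 157 154 102  52  38  42  39  39  38  35  34  34  30  32  30  31  58
 150 204 198 181 173 169 168 166 168 162 160 159 156 149 117 101 101]
row 205 [ 94  95  93  68  41  42  42  36  39  38  37  39  36  35  33  32  30  28
  35  69  96 105 104 110 109 105 106 108 111 108 108 105 105 105  79]
col256 [ 48  22  14  16  13  21  54 101 110 113 110  71  45  49  60  62  63  66
  61  63  62  59  65  61  62  58  62  63  62  64  60  62  60  60  61  58
  61  59  37  21  16  37  35  34  32  33  30  31  32  33  34  36  37  37
  35  34  29  30  32  35  36  31  37  33  30  35  30  30  31  29  33  35
  31  33  32  24  37  30  26  32  33  33  28  35  29  32  32  34  32  32
  28  33  39  30  32  34  34  30  29  26  32  31  29  25  32  34  30  33
  28  40  68  74  79  74  75  77  74  7
[... 308 characters left out ...]
]
160 [70 72 77 76 74 72 75 72 76 71 72 74 71 69 60 67 72 70 62 61 61 61 61 61
 61]
165 [125 169 190 193 195 159 106  88  90  61  49  53  51  51  55  59  58  61
  61  60  61  63  60  65 100]
170 [160 151 191 210 221 216 195 187 158  88  58  62  63  60  62  60  59  58
  61  59  64 102 126 129 130]
175 [176 118  53  48  55  51  50  53  47  56  60  62  56  54  60  61  58  61
  96 120 123 125 124 127 125]
180 [134  70  56  54  56  56  56  59  54  50  46  52  55  58  54  54  58  57
  58  59  61  62  64  63  64]
185 [86 60 55 53 47 47 53 54 55 58 67 80 85 78 69 67 68 71 73 77 75 73 73 68
 67]
188 [115 101  99  81  64  72  71  73  64  58  62  64  65  74  72  78  80  82
  83  86  84  88  87  88  89]
```

>>> send_rows([
  [[0.6, -3, 0, 20, 0], [0.6, -3, 0, 50, 0], [0.6, -3, 0, 70, 0], [0.6, -3, 0, 70, 0]],
])

```text
clock: 3.2
eef_pos: [515.7, -232.3, 181.1]
eef_rot: [-3.14, 0.004, -0.106]
wrist_force: [0.1, -0.1, -0.2]
finger_gap: 65.5
```

Run:
```python
from h import *
np.set_printoptions(precision=2,suppress=True)
s=manip.read_state(); print(s["eef_pos"],s["eef_rot"],s["wrist_force"])
w=manip.camera("wrist"); save(w,"w2.png"); P2=toolpose(s)@np.array(w["T_tool_cam"]);np.savez("w2.npz",P=P2)
g=cv2.imread("pics/w1.png").mean(2);h=w["img"].mean(2)
print(h[60:384,256].astype(int)[::2])
for v in(150,200,250): print(v,h[v,235:280].astype(int))
```

```text
[ 515.7  -232.34  181.11] [-3.14  0.   -0.11] [ 0.08 -0.05 -0.17]
[119 115 119 126 132 134 130 123 131 129 129 138 136 137 139 138 137 132
 125  93  97 179 183 174  31  20  21  21 108 117 119  53  51  56  52  50
  51  52  54  51  51  56  57  51  53  54  52  52  53   9  22  21  27  22
  28  23  23  19  20  28  26  34  25  38  35  35  36  39  38  36  35  34
  41  37  36  34  39  38  37  36  31  36  34  31  37  34  37  29  33  33
  32  30  34  32  71  77  74  76  73  72  75  80  77  71  71  68  71  76
  75  81  85  80  78  86  88  88  88  83  81  39  38  43  49  46  51  60
  59  66  63  65  66  67  65  62  61 103 126 124 118 119 127 136 138 128
 121 128 130 127 125 125 131 131 128 130  71  53  57  56  53  52  23  18]
150 [163 166 127 112 117 148 161 117  76  59  53  55  54  54  51  53  56  53
  54  55  55  54  53  56  41  40  82 162 173 174 180 182 183 185 179 185
 190 214 213 187 181 181 178 178 178]
200 [162 142 114  88  86  93  56  38  42  40  40  43  42  43  39  39  40  38
  40  41  36  35  38  29  24  51 125 170 179 180 168 149 181 176 180 174
 150 129 103 104 113 113 111 103  84]
250 [74 77 78 73 72 73 73 76 78 79 78 79 78 76 74 79 77 76 74 76 75 77 76 73
 74 77 73 71 77 73 74 71 71 72 76 71 76 74 82 85 82 87 81 85 84]
```

View pics/w2.png

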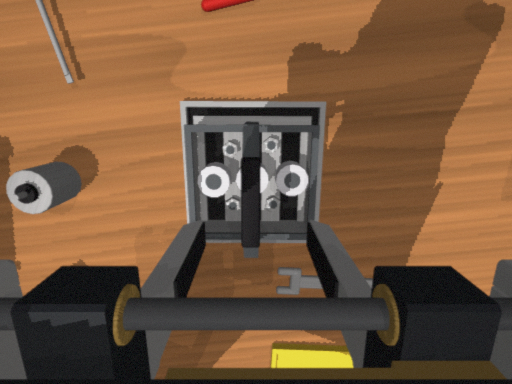

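Run:
```python
from h import *
np.set_printoptions(precision=1,suppress=True)
s=manip.read_state(); print(s["eef_pos"],s["eef_rot"][2],s["qd"])
w=manip.camera("wrist"); P1=np.load("w1.npz")["P"];P2=np.load("w2.npz")["P"]
for a,b in (((256,123),(251.5,122)),((256,221.5),(251.5,247.5)),((198,109),(181,101)),((317,109),(325,102)),((225,174),(214,181)),((288.5,173.5),(292,180)),((272,147),(271,147))):
    r=[ray(w,*a,P1),ray(w,*b,P2)]; p=tri(r); print(p, [np.hypot(*(np.array(proj(w,p,P))-q)).round(1) for P,q in((P1,a),(P2,b))])
cs=manip.camera("side");ct=manip.camera("top")
# predicted grip ends in side/top for center (520,-228.5)
from math import cos,sin
for x in(-39,39):
    p=[520+x*.995,-228.5-x*.1,116]; print(x,proj(w,p,P1),proj(w,p,P2),proj(cs,p),proj(ct,p))
```

```text
[ 516.5 -232.6  183.1] -0.10638409911614621 [ 0. -0. -0.  0.  0.  0.]
[ 584.7 -234.9   72.7] [np.float64(1.8), np.float64(2.2)]
[ 496.9 -226.3  152.3] [np.float64(0.3), np.float64(0.4)]
[ 610.4 -161.6   20. ] [np.float64(0.2), np.float64(0.2)]
[ 593.7 -331.3  -59.4] [np.float64(0.0), np.float64(0.1)]
[ 527.  -189.3   50.5] [np.float64(0.0), np.float64(0.0)]
[ 518.1 -270.2   44.6] [np.float64(0.1), np.float64(0.1)]
[ 558.3 -250.5   76. ] [np.float64(0.4), np.float64(0.5)]
-39 (np.float64(256.2300218606785), np.float64(223.38612108225146)) (np.float64(251.9013280927736), np.float64(245.61515844376444)) (np.float64(273.79788575037907), np.float64(229.0282822249577)) (np.float64(331.44564132486335), np.float64(178.781793189926))
39 (np.float64(256.17086106336876), np.float64(152.2779491715579)) (np.float64(250.9464152402818), np.float64(155.07938915571947)) (np.float64(309.84266624367666), np.float64(229.09185776096402)) (np.float64(334.1712475748878), np.float64(150.26490133901143))
```

>>> send_rows([
  [[0.6, 3, -4.4, 30, 0], [0.6, 3, -4.4, 60, 0], [0.6, 3, -4.4, 80, 0], [0.6, 3, -4.4, 86, 0], [0.6, 3, -4.4, 86, 0], [0.6, 3, -4.4, 86, 0]],
])

```text
clock: 4.0
eef_pos: [521.2, -228.6, 99.1]
eef_rot: [3.141, -0.002, -0.106]
wrist_force: [-0.2, -0.4, 0.4]
finger_gap: 56.8
```

Run:
```python
from h import *
s=manip.read_state(); print(s["clock"],s["eef_pos"],s["eef_rot"],s["wrist_force"])
```

```text
4.0 [ 521.1880442  -228.63128574   99.06707811] [ 3.14081525e+00 -2.13325546e-03 -1.05609994e-01] [-0.18154846 -0.42023714  0.366787  ]
```

>>> send_rows([
  [[0.3, 0, 0, 1, 0], [0.2, 0, 0, 1, 0], [0.1, 0, 0, 1, 0], [0, 0, 0, 1, 0], [0, 0, 0, 1, 0], [0, 0, 0, 1, 0]],
], newtons=35)

```text
clock: 4.6
eef_pos: [520.5, -228.2, 96.5]
eef_rot: [-3.142, -0.0, -0.106]
wrist_force: [0.3, 1.4, 0.0]
finger_gap: 15.4
```

Run:
```python
from h import *
s=manip.read_state(); print(s["clock"],s["eef_pos"],s["eef_rot"],s["wrist_force"],s["moment"],s["finger_gap"])
```

```text
4.6 [ 520.54068571 -228.21293332   96.51730894] [-3.14153195e+00 -9.15541959e-05 -1.05592325e-01] [0.31388824 1.41335032 0.0328899 ] [ 0.16982419  0.08520054 -0.06022704] 15.425871335900515
```

>>> send_rows([
  [[0, 0, 0, -4, 0], [0, 0, 0, -12, 0], [0, 0, 0, -24, 0], [0, 0, 0, -40, 0], [0, 0, 0, -58, 0], [0, 0, 0, -78, 0], [0, 0, 0, -98, 0], [0, 0, 0, -116, 0], [0, 0, 0, -130, 0], [0, 0, 0, -138, 0]],
])

```text
clock: 5.6
eef_pos: [520.7, -228.3, 236.1]
eef_rot: [3.141, -0.001, -0.106]
wrist_force: [0.2, -0.5, -6.4]
finger_gap: 15.6
```

>>> send_rows([
  [[0, 0, 0, -2, 0], [0, 0, 0, -2, 0], [0, 0, 0, -2, 0]],
])

```text
clock: 5.9
eef_pos: [520.2, -228.1, 235.6]
eef_rot: [-3.141, 0.001, -0.106]
wrist_force: [-0.7, 0.5, -6.3]
finger_gap: 15.8
```

Run:
```python
from h import *
np.set_printoptions(precision=2,suppress=True)
s=manip.read_state(); print(s["clock"],s["eef_pos"],s["eef_rot"],s["wrist_force"],s["moment"],s["finger_gap"],s["joints"])
c=manip.camera("top"); save(c,"t2.png")
def line(p,q): pass
a=c["img"][110:225,110:240,::-1]; cv2.imwrite("pics/boxc.png",cv2.resize(a,None,fx=5,fy=5,interpolation=cv2.INTER_CUBIC))
for r in manip.silhouettes("catchbox",c)[:1]: print(r["conf"],r["rect"])
```

```text
5.9 [ 520.24 -228.13  235.55] [-3.14  0.   -0.11] [-0.72  0.55 -6.26] [ 0.05 -0.04 -0.04] 15.778298333604578 [-0.48  0.33  1.44  0.    1.38  1.2 ]
0.71 [117.6, 122.6, 105.6, 92.9]
```

View pics/boxc.png

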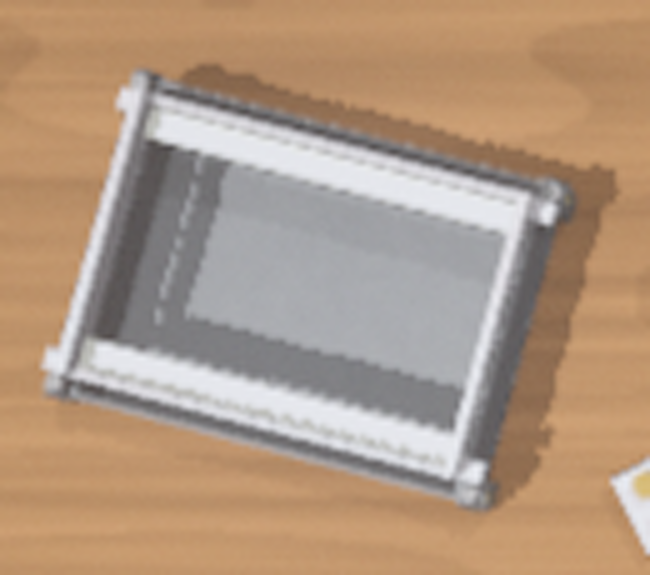

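Run:
```python
from h import *
c=manip.camera("side"); save(c,"s2.png")
a=c["img"][120:200,212:308,::-1]; cv2.imwrite("pics/boxs.png",cv2.resize(a,None,fx=7,fy=7,interpolation=cv2.INTER_CUBIC))
```

```text
(no output)
```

View pics/boxs.png

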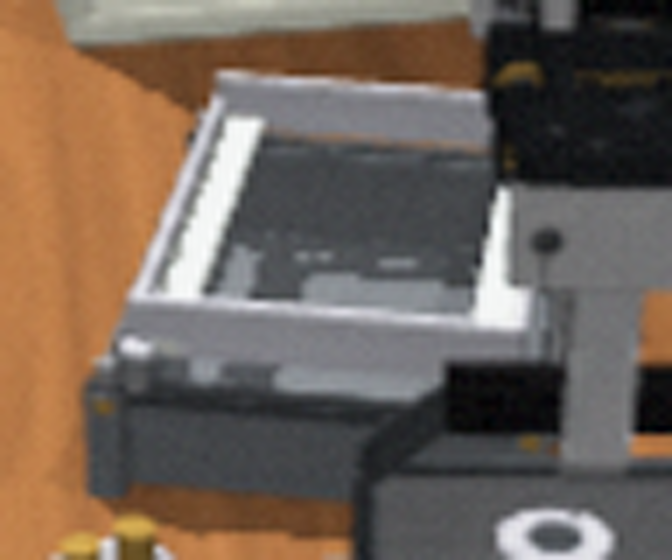

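Run:
```python
from h import *
np.set_printoptions(precision=1,suppress=True)
ct=manip.camera("top");cs=manip.camera("side")
T=lambda u,v:(110+u/5,110+v/5); S=lambda u,v:(212+u/7,120+v/7)
for a,b in(((68,372),(222,75)),((460,472),(132,298))):
    a,b=T(*a),S(*b); p=tri([ray(ct,*a),ray(cs,*b)]); print(p,np.hypot(*(np.array(proj(ct,p))-a)))
outer=((147,78),(570,195),(487,497),(57,390)); posts=((123,97),(550,212),(475,470),(55,360)); bars=((140,85),(527,195),(458,468),(68,372))
inner=((150,108),(515,205),(447,465),(85,365))
for n,q,zs in(("outer",outer,(50,)),("posts",posts,(70,85)),("bars",bars,(90,105,120)),("inner",inner,(80,95))):
  for z in zs:
    P=np.array([onz(ct,*T(*p),z)[:2] for p in q]); e=P-np.roll(P,-1,0)
    print(n,z,P.mean(0),np.hypot(*e.T),np.arctan2(*(P[0]-P[1]+P[3]-P[2])).round(3), np.arctan2(*(P[0]-P[3]+P[1]-P[2])[::-1]).round(3))
```

```text
[465.8 342.8  91.9] 0.5587557976520797
[410.5 127.4  91.5] 0.06879059747122963
outer 50 [514.6 217.2] [253.2 180.1 253.4 186.6] 0.252 -0.258
posts 70 [515.5 221.1] [250.1 151.5 243.8 153.2] 0.255 -0.251
posts 85 [514.1 217.7] [246.5 149.3 240.2 151. ] 0.255 -0.251
bars 90 [516.2 218. ] [223.2 155.8 221.1 163.7] 0.255 -0.23
bars 105 [514.7 214.6] [219.9 153.5 217.8 161.3] 0.255 -0.23
bars 120 [513.2 211.1] [216.6 151.2 214.5 158.9] 0.255 -0.23
inner 80 [514.  219.7] [211.5 150.1 208.9 148.1] 0.26 -0.235
inner 95 [512.5 216.2] [208.4 147.9 205.8 145.9] 0.26 -0.235
```

>>> send_rows([
  [[0, -0.1, -0.5, 0, 0], [0, -0.4, -3.8, 0, 0.1], [0, -1.4, -11.8, 0, 0.2], [0, -3, -25.6, 0, 0.5], [0, -5.4, -45.8, 0, 0.9], [0, -8.5, -72.2, 0, 1.4], [0, -12.3, -104, 0, 2], [0, -16.6, -140.4, 0, 2.7], [0, -21.3, -180, 0, 3.4], [0, -26.2, -221.2, 0, 4.2]],
])

```text
clock: 7.15
eef_pos: [517.1, -3.2, 236.7]
eef_rot: [-3.141, -0.0, -0.18]
wrist_force: [0.4, 0.7, -6.3]
finger_gap: 15.6
```

>>> send_rows([
  [[0, -7.9, -40.7, 0, 0.8], [0, -15.4, -79.9, 0, 1.5], [0, -22.4, -115.8, 0, 2.2], [0, -28.5, -147.4, 0, 2.8], [0, -33.5, -173.4, 0, 3.3], [0, -37.4, -193.4, 0, 3.7], [0, -40.1, -207.1, 0, 4], [0, -41.6, -215, 0, 4.1], [0, -42.2, -218.2, 0, 4.2], [0, -42.3, -218.7, 0, 4.2]],
])

```text
clock: 8.15
eef_pos: [515.0, 217.1, 236.4]
eef_rot: [3.141, 0.0, -0.252]
wrist_force: [0.3, -0.8, -6.5]
finger_gap: 15.8
```

Run:
```python
from h import *
np.set_printoptions(precision=2,suppress=True)
s=manip.read_state(); print(s["clock"],s["eef_pos"],s["eef_rot"],s["wrist_force"],s["moment"])
w=manip.camera("wrist"); P=toolpose(s)@np.array(w["T_tool_cam"]);np.savez("w3.npz",P=P); save(w,"w3.png")
cv2.imwrite("pics/w3c.png",cv2.resize(w["img"][20:320,100:420,::-1],None,fx=2,fy=2,interpolation=cv2.INTER_CUBIC))
for t in("nut0_mid","collar0_mid"): print(t,[(np.round(x["rect"]).tolist(),round(x["conf"],2)) for x in manip.find_in(t,w)])
```

```text
8.15 [515.01 217.05 236.42] [ 3.14  0.   -0.25] [ 0.27 -0.76 -6.5 ] [ 0.03  0.01 -0.  ]
nut0_mid [([218.0, 155.0, 20.0, 20.0], 0.65)]
collar0_mid [([185.0, 181.0, 44.0, 49.0], 0.98)]
```

View pics/w3c.png

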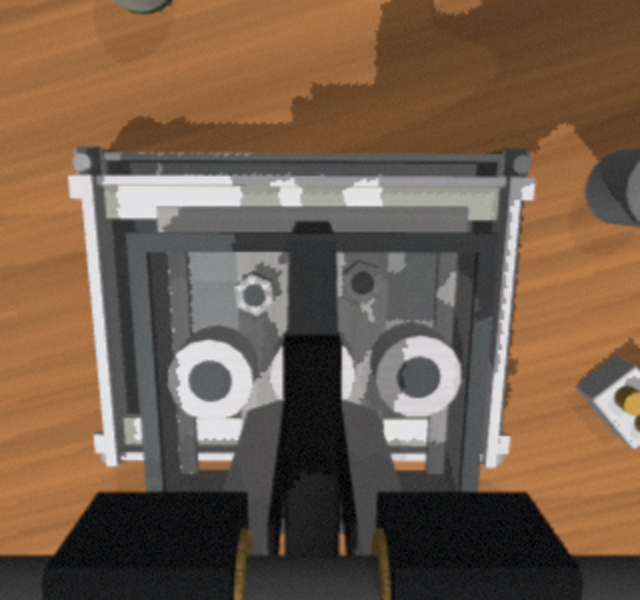

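Run:
```python
from h import *
np.set_printoptions(precision=1,suppress=True)
w=manip.camera("wrist");P=np.load("w3.npz")["P"]
C=lambda u,v:(100+u/2,20+v/2)
R=np.array([[np.cos(.252),np.sin(.252)],[-np.sin(.252),np.cos(.252)]]); t=np.array([515,217.])
for n,q,zs in(("bars outer",((70,180),(532,182),(507,450),(97,450)),(88,92,96)),("box outer far",((77,158),(528,158)),(50,)),("lips",((300,180),(300,456)),(80,84,88)),("rail far inner edge",((300,207),),(70,75,80)),("sieve wall far",((128,237),(498,237)),(236.4-93.5+44,))):
  for z in zs:
    Q=np.array([onz(w,*C(*p),z)[:2] for p in q]); L=(Q-t)@R.T; print(n,z,L.ravel(),"mean",L.mean(0),"world",Q.mean(0))
```

```text
Traceback (most recent call last):
  File "h.py", line 9, in onz
    o,d=ray(c,u,v,pose); return o+d*(z-o[2])/d[2]
        ~~~^^^^^^^^^^^^
  File "h.py", line 6, in ray
    f,cx,cy=K(c); P=np.array(c["pose"] if pose is None else pose)
                             ~^^^^^^^^
KeyError: 'pose'
```

Run:
```python
from h import *
np.set_printoptions(precision=1,suppress=True)
w=manip.camera("wrist");P=np.load("w3.npz")["P"]
C=lambda u,v:(100+u/2,20+v/2)
R=np.array([[np.cos(.252),-np.sin(.252)],[np.sin(.252),np.cos(.252)]]); t=np.array([515,217.])
for n,q,zs in(("bars outer",((70,180),(532,182),(507,450),(97,450)),(88,92,96)),("box outer far",((77,158),(528,158)),(50,)),("lips",((300,180),(300,456)),(80,84,88)),("rail far inner edge",((300,207),),(70,75,80)),("sieve wall far",((128,237),(498,237)),(236.4-93.5+44,))):
  for z in zs:
    Q=np.array([onz(w,*C(*p),z,P)[:2] for p in q]); L=(Q-t)@R; 
    L=(Q-t)@np.array([[np.cos(-.252),-np.sin(-.252)],[np.sin(-.252),np.cos(-.252)]])
    print(n,z,L.ravel(),"mean",L.mean(0),"world",Q.mean(0))
```

```text
bars outer 88 [  78.1  125.2   77.  -113.   -73.2 -112.8  -73.1  125.4] mean [2.2 6.2] world [518.7 222.5]
bars outer 92 [  78.   123.6   77.  -111.6  -71.3 -111.4  -71.3  123.8] mean [3.1 6.1] world [519.5 222.2]
bars outer 96 [  78.   122.    76.9 -110.1  -69.5 -110.   -69.4  122.3] mean [4.  6.1] world [520.4 221.9]
box outer far 50 [  90.5  134.7   90.4 -123. ] mean [90.4  5.9] world [604.  200.1]
lips 80 [ 78.1   6.8 -80.8   7.6] mean [-1.4  7.2] world [515.5 224.3]
lips 84 [ 78.    6.7 -78.9   7.5] mean [-0.4  7.1] world [516.4 224. ]
lips 88 [ 78.    6.6 -77.    7.5] mean [0.5 7. ] world [517.3 223.7]
rail far inner edge 70 [63.8  7. ] mean [63.8  7. ] world [578.6 207.9]
rail far inner edge 75 [64.   6.9] mean [64.   6.9] world [578.7 207.8]
rail far inner edge 80 [64.2  6.9] mean [64.2  6.9] world [578.9 207.6]
sieve wall far 186.9 [ 57.3  67.5  57.2 -67.3] mean [57.3  0.1] world [570.5 202.9]
```

>>> send_rows([
  [[0, 0, -0.5, 2, 0], [0, 0, -1.5, 7, 0], [0, 0, -3, 14, 0], [0, 0, -4.5, 21, 0], [0, 0, -5.5, 27, 0], [0, 0, -5.5, 31, 0], [0, 0, -5.5, 32, 0], [0, 0, -5.5, 32, 0]],
])

```text
clock: 9.2
eef_pos: [516.4, 222.6, 204.4]
eef_rot: [3.142, 0.0, -0.252]
wrist_force: [0.8, 1.4, -5.8]
finger_gap: 15.6
```

Run:
```python
from h import *
np.set_printoptions(precision=2,suppress=True)
s=manip.read_state(); print(s["clock"],s["eef_pos"],s["eef_rot"],s["wrist_force"],s["moment"])
w=manip.camera("wrist"); P=toolpose(s)@np.array(w["T_tool_cam"]);np.savez("w4.npz",P=P); save(w,"w4.png")
cv2.imwrite("pics/w4c.png",cv2.resize(w["img"][60:260,120:390,::-1],None,fx=2.9,fy=2.9,interpolation=cv2.INTER_CUBIC))
```

```text
9.2 [516.43 222.55 204.41] [ 3.14  0.   -0.25] [ 0.78  1.38 -5.79] [0.08 0.02 0.02]
```

View pics/w4c.png

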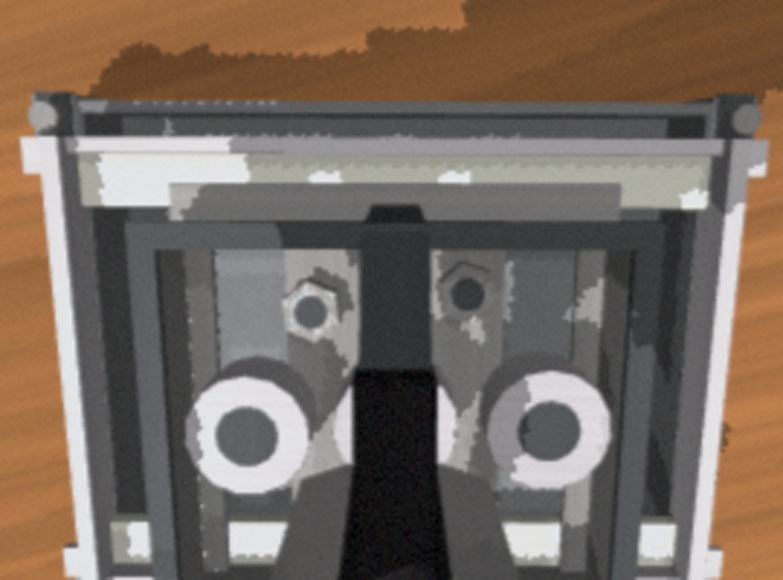

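Run:
```python
from h import *
np.set_printoptions(precision=1,suppress=True)
w=manip.camera("wrist");P=np.load("w4.npz")["P"]
C=lambda u,v:(120+u/2.9,60+v/2.9)
a=.252;t=np.array([516.4,222.6]);M=np.array([[np.cos(a),np.sin(a)],[-np.sin(a),np.cos(a)]])
for n,q,zs in(("rail far inner",((90,207),(700,208)),(68,74,80,90)),("rail near inner",((130,521),(660,521)),(68,74,80,90)),("rail far outer",((90,153),(700,153)),(74,)),("near lip base",((130,566),(650,566)),(74,)),("skid far outer",((170,184),(620,184)),(111-0,117))):
  for z in zs:
    Q=np.array([onz(w,*C(*p),z,P)[:2] for p in q]); L=(Q-t)@M; print(n,z,L.ravel(),L.mean(0))
```

```text
rail far inner 68 [  57.2  106.4   56.8 -106. ] [57.   0.2]
rail far inner 74 [  57.5  104.3   57.2 -104. ] [57.4  0.2]
rail far inner 80 [  57.9  102.3   57.5 -101.9] [57.7  0.2]
rail far inner 90 [ 58.5  98.8  58.2 -98.4] [58.3  0.2]
rail near inner 68 [ -61.1  101.8  -61.1 -101.5] [-61.1   0.2]
rail near inner 74 [-58.4  99.8 -58.4 -99.5] [-58.4   0.2]
rail near inner 80 [-55.7  97.9 -55.7 -97.5] [-55.7   0.2]
rail near inner 90 [-51.3  94.6 -51.3 -94.2] [-51.3   0.2]
rail far outer 74 [  75.3  102.7   75.3 -102.3] [75.3  0.2]
near lip base 74 [-77.  101.3 -77.  -97.2] [-77.    2.1]
skid far outer 111 [ 66.5  67.2  66.5 -66.7] [66.5  0.2]
skid far outer 117 [ 66.7  65.6  66.7 -65.2] [66.7  0.2]
```

>>> send_rows([
  [[0, 0, 0, 2, 0], [0, 0, 0, 5, 0], [0, 0, 0, 8, 0], [0, 0, 0, 10, 0], [0, 0, 0, 10, 0]],
])

```text
clock: 9.8
eef_pos: [516.3, 222.5, 194.0]
eef_rot: [3.141, 0.001, -0.252]
wrist_force: [-0.4, 0.4, -6.5]
finger_gap: 16.1
```

>>> send_rows([
  [[0, 0, 0, 2, 0], [0, 0, 0, 5, 0], [0, 0, 0, 8, 0], [0, 0, 0, 10, 0], [0, 0, 0, 10, 0]],
])

```text
clock: 10.3
eef_pos: [516.3, 222.5, 184.0]
eef_rot: [3.141, 0.001, -0.252]
wrist_force: [0.2, -0.2, -6.1]
finger_gap: 15.6
```

>>> send_rows([
  [[0, 0, 0, 2, 0], [0, 0, 0, 4, 0], [0, 0, 0, 6, 0], [0, 0, 0, 8, 0], [0, 0, 0, 8, 0]],
])

```text
clock: 10.8
eef_pos: [516.3, 222.5, 176.1]
eef_rot: [3.141, 0.0, -0.252]
wrist_force: [0.7, 0.0, -6.3]
finger_gap: 15.6
```

>>> send_rows([
  [[0, 0, 0, 1, 0], [0, 0, 0, 2, 0], [0, 0, 0, 3, 0], [0, 0, 0, 4, 0], [0, 0, 0, 4, 0], [0, 0, 0, 4, 0]],
])

```text
clock: 11.4
eef_pos: [516.4, 222.5, 172.4]
eef_rot: [3.142, 0.0, -0.252]
wrist_force: [0.8, 0.5, -5.4]
finger_gap: 15.7
```

>>> send_rows([
  [[0, 0, 0, 1, 0], [0, 0, 0, 2, 0], [0, 0, 0, 2, 0]],
])

```text
clock: 11.7
eef_pos: [516.3, 222.5, 170.3]
eef_rot: [3.141, 0.0, -0.252]
wrist_force: [-0.3, 0.1, -7.2]
finger_gap: 15.6
```

>>> send_rows([
  [[0, 0, 0, 1, 0], [0, 0, 0, 1.5, 0], [0, 0, 0, 1.5, 0]],
])

```text
clock: 12.0
eef_pos: [516.4, 222.5, 168.9]
eef_rot: [3.142, 0.0, -0.252]
wrist_force: [-0.3, -0.5, -6.1]
finger_gap: 15.6
```

>>> send_rows([
  [[0, 0, 0, 1, 0], [0, 0, 0, 1.5, 0], [0, 0, 0, 1.5, 0]],
])

```text
clock: 12.3
eef_pos: [516.4, 222.5, 167.3]
eef_rot: [3.141, 0.0, -0.252]
wrist_force: [-0.4, 0.0, -6.7]
finger_gap: 15.7
```

>>> send_rows([
  [[0, 0, 0, 0.7, 0], [0, 0, 0, 1, 0], [0, 0, 0, 1, 0]],
])

```text
clock: 12.6
eef_pos: [516.4, 222.5, 166.4]
eef_rot: [3.142, 0.0, -0.252]
wrist_force: [0.6, -0.6, -6.2]
finger_gap: 15.8
```

>>> send_rows([
  [[0, 0, 0, 0.5, 0], [0, 0, 0, 1, 0], [0, 0, 0, 1, 0]],
])

```text
clock: 12.9
eef_pos: [516.4, 222.5, 165.4]
eef_rot: [3.142, 0.0, -0.252]
wrist_force: [-1.2, 0.1, -5.1]
finger_gap: 15.6
```

>>> send_rows([
  [[0, 0, 0, 0.5, 0], [0, 0, 0, 1, 0], [0, 0, 0, 1, 0]],
])

```text
clock: 13.2
eef_pos: [516.4, 222.5, 164.4]
eef_rot: [3.142, 0.0, -0.252]
wrist_force: [-0.6, 1.0, -6.5]
finger_gap: 15.4
```

>>> send_rows([
  [[0, 0, 0, 0.3, 0], [0, 0, 0, 0.5, 0], [0, 0, 0, 0.5, 0]],
])

```text
clock: 13.5
eef_pos: [516.4, 222.5, 163.9]
eef_rot: [-3.142, -0.0, -0.252]
wrist_force: [-0.5, -1.0, -6.3]
finger_gap: 15.8
```

Not touching yet (underside about 70.5 mm).

>>> send_rows([
  [[0, 0, 0, 0.5, 0], [0, 0, 0, 1, 0], [0, 0, 0, 1, 0]],
])

```text
clock: 13.8
eef_pos: [516.5, 222.5, 163.1]
eef_rot: [-3.141, -0.0, -0.252]
wrist_force: [-0.7, -1.3, -3.0]
finger_gap: 15.7
```

>>> send_rows([
  [[0, 0, 0, 0.5, 0], [0, 0, 0, 1, 0], [0, 0, 0, 1, 0]],
])

```text
clock: 14.1
eef_pos: [516.5, 222.5, 162.1]
eef_rot: [-3.141, -0.0, -0.252]
wrist_force: [-0.4, -1.8, -1.2]
finger_gap: 15.5
```

>>> send_rows([
  [[0, 0, 0, 0.5, 0], [0, 0, 0, 1, 0], [0, 0, 0, 1, 0]],
])

```text
clock: 14.4
eef_pos: [516.5, 222.6, 161.1]
eef_rot: [-3.141, -0.0, -0.252]
wrist_force: [-1.7, -1.2, 1.4]
finger_gap: 15.9
```

>>> send_rows([
  [[0, 0, 0, -1.4, 0], [0, 0, 0, -1.4, 0]],
], newtons=45)

```text
clock: 14.6
eef_pos: [516.5, 222.5, 162.4]
eef_rot: [-3.142, -0.0, -0.252]
wrist_force: [-0.5, -1.2, -1.9]
finger_gap: 15.6
```

>>> send_rows([
  [[0, 0, -12, 0, 0], [0, 0, -25, 0, 0], [0, 0, 0, 0, 0], [0, 0, 25, 0, 0], [0, 0, 0, 0, 0], [0, 0, -25, 0, 0], [0, 0, 0, 0, 0], [0, 0, 25, 0, 0]],
])

```text
clock: 15.4
eef_pos: [510.3, 200.0, 162.2]
eef_rot: [-3.14, -0.0, -0.25]
wrist_force: [0.6, 3.6, -0.3]
finger_gap: 15.8
```

```bash
cat > look.py <<'E'
from h import *
import sys
np.set_printoptions(precision=2,suppress=True)
s=manip.read_state(); print(s["clock"],s["eef_pos"],s["eef_rot"],s["wrist_force"],s["moment"],s["qd"])
w=manip.camera("wrist"); save(w,sys.argv[1])
for t in("nut0_mid","collar0_mid"): print(t,[(np.round(x["rect"]).tolist(),round(x["conf"],2)) for x in manip.find_in(t,w)])
cv2.imwrite("pics/c"+sys.argv[1],cv2.resize(w["img"][60:300,110:400,::-1],None,fx=2.5,fy=2.5,interpolation=cv2.INTER_CUBIC))
E
python3 look.py w5.png
```

```text
15.4 [510.34 200.01 162.16] [-3.14 -0.   -0.25] [ 0.62  3.6  -0.27] [ 0.75 -0.15 -0.01] [-0.4  -0.34  0.45 -0.   -0.11 -0.38]
nut0_mid []
collar0_mid [([184.0, 182.0, 37.0, 47.0], 0.63)]
```

>>> send_rows([
  [[0, 0, -25, 0, 0], [0, 0, -52, 0, 0], [0, 0, -25, 0, 0], [0, 0, 2, 0, 0], [0, 0, -25, 0, 0], [0, 0, -52, 0, 0], [0, 0, -25, 0, 0], [0, 0, 0, 0, 0], [0, 0, -25, 0, 0], [0, 0, -25, 0, 0]],
])

```text
clock: 16.55
eef_pos: [517.1, 224.8, 162.6]
eef_rot: [-3.14, -0.001, -0.251]
wrist_force: [0.8, 1.7, -2.2]
finger_gap: 15.4
```

```bash
python3 look.py w6.png
```

```text
16.55 [517.06 224.77 162.56] [-3.14 -0.   -0.25] [ 0.84  1.66 -2.16] [ 0.6  -0.11 -0.01] [-0.01 -0.01  0.03  0.   -0.01 -0.04]
nut0_mid []
collar0_mid [([182.0, 184.0, 41.0, 46.0], 0.78)]
```

View pics/cw6.png

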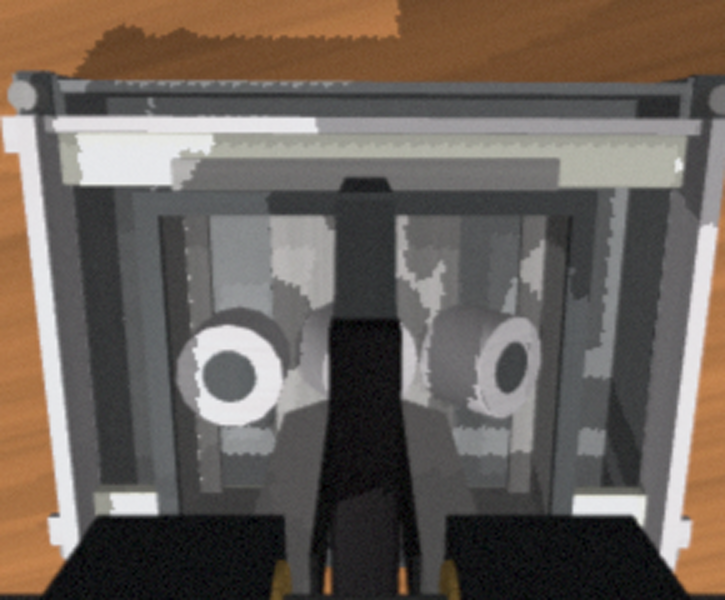

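>>> send_rows([
  [[0, 0, -12, 0, 0], [0, 0, -27, 0, 0], [0, 0, 0, 0, 0], [0, 0, 27, 0, 0], [0, 0, 0, 0, 0], [0, 0, -27, 0, 0], [0, 0, 0, 0, 0], [0, 0, 27, 0, 0], [0, 0, 0, 0, 0], [0, 0, 0, 0, 0]],
])

```text
clock: 17.7
eef_pos: [517.1, 224.6, 162.5]
eef_rot: [-3.14, -0.001, -0.252]
wrist_force: [0.8, 2.2, -0.9]
finger_gap: 15.5
```

>>> send_rows([
  [[0, 0, -12, 0, 0], [0, 0, -27, 0, 0], [0, 0, 0, 0, 0], [0, 0, 27, 0, 0], [0, 0, 0, 0, 0], [0, 0, -27, 0, 0], [0, 0, 0, 0, 0], [0, 0, 27, 0, 0], [0, 0, 0, 0, 0], [0, 0, 0, 0, 0]],
])

```text
clock: 18.7
eef_pos: [517.0, 224.7, 162.5]
eef_rot: [-3.14, -0.001, -0.252]
wrist_force: [1.9, 3.8, 0.6]
finger_gap: 15.4
```

```bash
python3 look.py w7.png
python3 - <<'E'
from h import *
for n in("side","top"):
    c=manip.camera(n); save(c,n+"7.png")
    for t in("nut0_mid","collar0_mid"): print(n,t,[(np.round(x["rect"]).tolist(),round(x["conf"],2)) for x in manip.find_in(t,c)])
E
```

```text
18.7 [517.   224.67 162.54] [-3.14 -0.   -0.25] [1.89 3.83 0.62] [ 0.68 -0.16 -0.07] [-0.02 -0.01  0.03 -0.   -0.01 -0.04]
nut0_mid []
collar0_mid [([181.0, 185.0, 44.0, 50.0], 0.55)]
side nut0_mid []
side collar0_mid [([274.0, 192.0, 13.0, 26.0], 0.73)]
top nut0_mid [([161.0, 141.0, 41.0, 58.0], 0.24)]
top collar0_mid []
```

>>> send_rows([
  [[0, 0, 0, -2, 0], [0, 0, 0, -6, 0], [0, 0, 0, -13, 0], [0, 0, 0, -23, 0], [0, 0, 0, -35, 0], [0, 0, 0, -47, 0], [0, 0, 0, -58, 0], [0, 0, 0, -67, 0], [0, 0, 0, -72, 0], [0, 0, 0, -73.5, 0]],
])

```text
clock: 20.15
eef_pos: [516.5, 222.6, 236.4]
eef_rot: [-3.141, -0.001, -0.252]
wrist_force: [-0.8, -0.2, -5.0]
finger_gap: 15.8
```

```bash
python3 look.py w8.png
```

```text
20.15 [516.51 222.59 236.41] [-3.14 -0.   -0.25] [-0.82 -0.23 -5.02] [ 0.04  0.03 -0.  ] [-0.    0.   -0.01 -0.    0.02 -0.  ]
nut0_mid []
collar0_mid [([183.0, 185.0, 42.0, 52.0], 0.9)]
```

View pics/cw8.png

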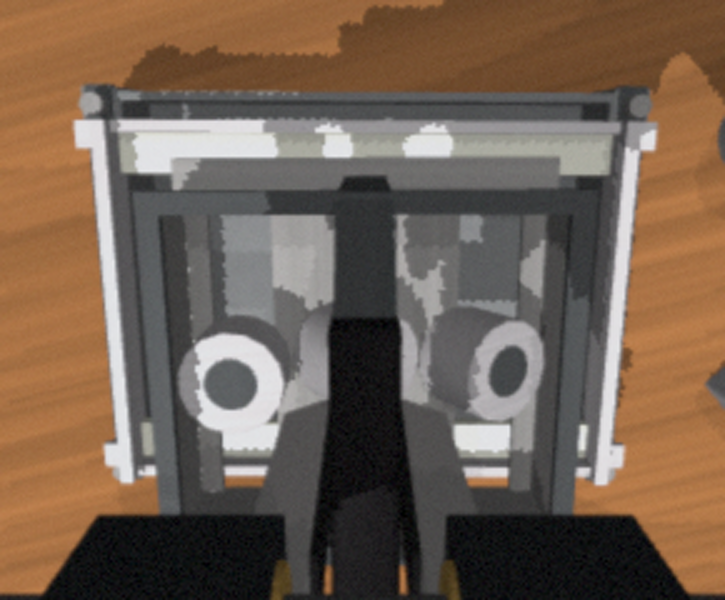

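>>> send_rows([
  [[0, 0.2, 0.7, 0, 0], [0, 1.3, 5.1, 0, 0], [0, 4, 15.2, 0, 0], [0, 8.3, 31.5, 0, 0], [0, 14.2, 53.7, 0, 0], [0, 21.2, 80.2, 0, 0], [0, 28.9, 109, 0, 0], [0, 36.5, 137.8, 0, 0], [0, 43.5, 164.3, 0, 0], [0, 49.4, 186.5, 0, 0]],
])

```text
clock: 21.3
eef_pos: [517.3, 27.0, 236.0]
eef_rot: [3.141, -0.0, -0.253]
wrist_force: [-0.7, 0.5, -6.2]
finger_gap: 15.3
```

>>> send_rows([
  [[0, 4.3, 16.4, 0, 0], [0, 7, 26.5, 0, 0], [0, 8.2, 30.8, 0, 0], [0, 8.3, 31.5, 0, 0], [0, 8.3, 31.5, 0, 0]],
])

```text
clock: 21.8
eef_pos: [517.8, -2.6, 235.9]
eef_rot: [-3.141, 0.0, -0.252]
wrist_force: [-1.0, -0.5, -4.7]
finger_gap: 15.7
```

Run:
```python
from h import *
np.set_printoptions(precision=2,suppress=True)
s=manip.read_state(); print(s["clock"],s["eef_pos"],s["eef_rot"],s["wrist_force"])
w=manip.camera("wrist"); c=manip.camera("top"); sd=manip.camera("side"); save(sd,"side9.png");save(w,"w9.png"); save(c,"top9.png")
for n,k in(("w",w),("top",c),("side",sd)): print(n,[(np.round(x["rect"]).tolist(),round(x["conf"],2)) for x in manip.find_in("nut0_mid",k)])
a=cv2.resize(w["img"][90:300,0:230,::-1],None,fx=2.0,fy=2.0,interpolation=cv2.INTER_CUBIC)
b=cv2.resize(c["img"][120:215,110:235,::-1],None,fx=2.7,fy=2.7,interpolation=cv2.INTER_CUBIC)
d=cv2.resize(sd["img"][115:265,210:370,::-1],None,fx=2,fy=2,interpolation=cv2.INTER_CUBIC)
o=np.zeros((590,790,3),np.uint8); o[:a.shape[0],:a.shape[1]]=a; o[:b.shape[0],460:460+b.shape[1]]=b[:,:330]; o[270:270+d.shape[0],460:460+d.shape[1]]=d[:320,:330]
cv2.imwrite("pics/m9.png",o)
```

```text
21.8 [517.84  -2.65 235.85] [-3.14  0.   -0.25] [-1.01 -0.46 -4.68]
w [([82.0, 178.0, 16.0, 11.0], 0.67)]
top []
side []
```

View pics/m9.png

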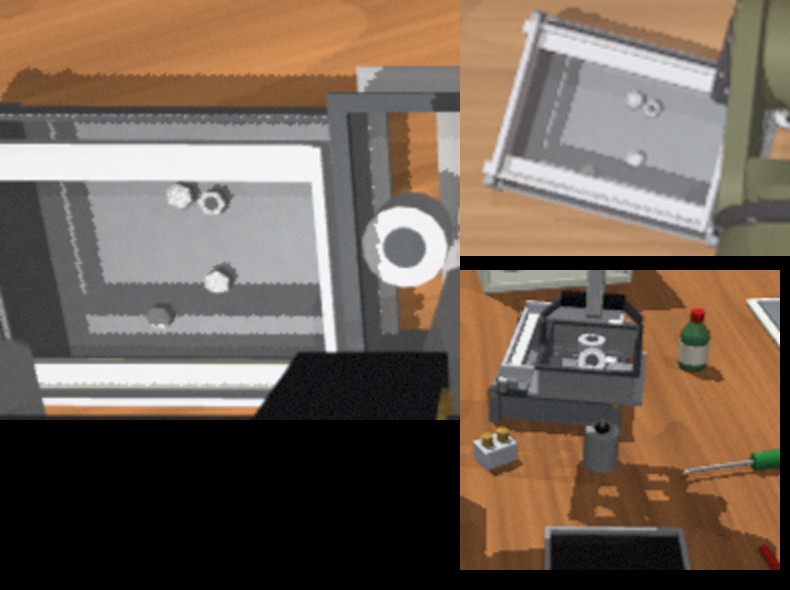

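>>> send_rows([
  [[0, 0.2, 0.7, 0, 0], [0, 1.3, 5.1, 0, 0], [0, 4, 15.2, 0, 0], [0, 8.4, 31.5, 0, 0], [0, 14.4, 53.7, 0, 0], [0, 21.5, 80.3, 0, 0], [0, 29.2, 109.1, 0, 0], [0, 36.9, 138, 0, 0], [0, 44, 164.5, 0, 0], [0, 50, 186.7, 0, 0]],
])

```text
clock: 23.1
eef_pos: [519.3, -198.5, 235.8]
eef_rot: [3.141, 0.0, -0.253]
wrist_force: [-0.8, -0.0, -4.6]
finger_gap: 15.8
```

>>> send_rows([
  [[0, 4.3, 16.4, 0, -0.3], [0, 7, 26.5, 0, -1], [0, 8.2, 31, 0, -2.2], [0, 8.4, 31.6, 0, -3.6], [0, 8.4, 31.6, 0, -5], [0, 8.4, 31.6, 0, -6.4], [0, 8.4, 31.6, 0, -7.5], [0, 8.4, 31.6, 0, -8.2], [0, 8.4, 31.6, 0, -8.4], [0, 8.4, 31.6, 0, -8.4]],
])

```text
clock: 24.1
eef_pos: [520.0, -228.8, 235.9]
eef_rot: [-3.142, -0.0, -0.105]
wrist_force: [-0.0, 0.7, -5.2]
finger_gap: 15.9
```

```bash
python3 look.py w10.png
```

```text
24.1 [ 519.99 -228.83  235.87] [-3.14 -0.   -0.11] [-0.04  0.7  -5.2 ] [ 0.08 -0.07 -0.04] [-0.   -0.   -0.    0.    0.    0.01]
nut0_mid []
collar0_mid [([182.0, 187.0, 42.0, 48.0], 0.59), ([60.0, 2.0, 44.0, 88.0], 0.32)]
```

View pics/cw10.png

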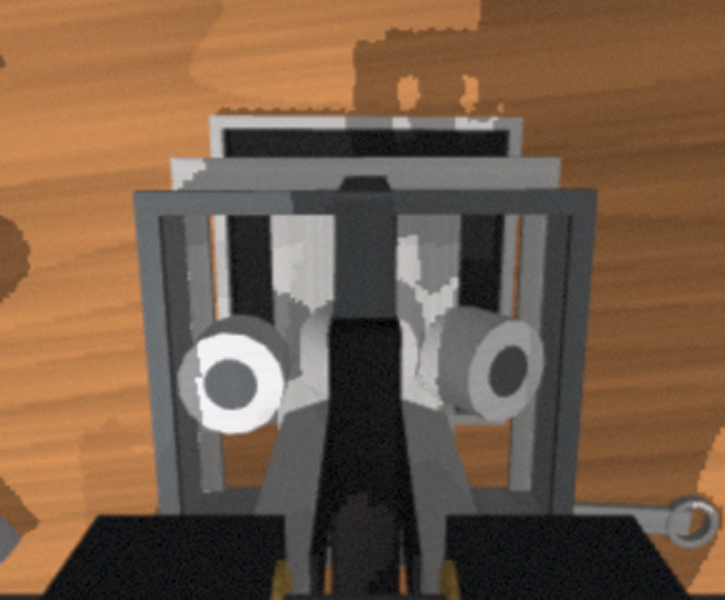

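Run:
```python
from h import *
w=manip.camera("wrist"); s=manip.read_state(); P=toolpose(s)@np.array(w["T_tool_cam"])
a=.105;M=np.array([[np.cos(a),np.sin(a)],[-np.sin(a),np.cos(a)]])
for p,z in(((210,117),11),((522,117),11),((228,130),11),((506,130),11),((172,158),142.4),((560,158),142.4),((135,191),186.4),((597,191),186.4)):
    print(p,(onz(w,110+p[0]/2.5,60+p[1]/2.5,z,P)[:2]-s["eef_pos"][:2])@M)
```

```text
(210, 117) [82.68767002 79.26180289]
(522, 117) [ 82.56601142 -79.70391496]
(228, 130) [76.28573003 70.39683847]
(506, 130) [ 76.17783781 -71.86321848]
(172, 158) [66.78065671 66.95509063]
(560, 158) [ 66.68114967 -66.90753692]
(135, 191) [58.92136389 67.28333018]
(597, 191) [ 58.82392835 -67.06831923]
```

>>> send_rows([
  [[0, -0.2, 0, 3, 0], [0, -0.4, 0, 10, 0], [0, -0.6, 0, 22, 0], [0, -0.8, 0, 38, 0], [0, -1, 0, 56, 0], [0, -1, 0, 75, 0], [0, -1, 0, 93, 0], [0, -1, 0, 109, 0], [0, -1, 0, 120, 0], [0, -1, 0, 126, 0]],
])

```text
clock: 25.3
eef_pos: [518.5, -228.6, 108.4]
eef_rot: [-3.141, 0.002, -0.106]
wrist_force: [-0.4, -0.9, -6.1]
finger_gap: 15.8
```

>>> send_rows([
  [[0, 0, 0, 3, 0], [0, 0, 0, 5, 0], [0, 0, 0, 7, 0], [0, 0, 0, 9, 0], [0, 0, 0, 10.5, 0], [0, 0, 0, 11, 0], [0, 0, 0, 11, 0]],
])

```text
clock: 26.0
eef_pos: [519.0, -228.8, 98.9]
eef_rot: [-3.142, 0.0, -0.106]
wrist_force: [-0.7, -0.6, -5.2]
finger_gap: 15.5
```

>>> send_rows([
  [[0, 0, 0, 0.5, 0], [0, 0, 0, 1, 0], [0, 0, 0, 1.5, 0], [0, 0, 0, 2, 0], [0, 0, 0, 2, 0], [0, 0, 0, 2, 0]],
])

```text
clock: 26.6
eef_pos: [519.1, -229.0, 97.0]
eef_rot: [3.141, -0.0, -0.106]
wrist_force: [-1.2, 0.0, -1.7]
finger_gap: 15.7
```

Touching the tray floor; 0.7 mm more, then let go.

>>> send_rows([
  [[0, 0, 0, 0.5, 0], [0, 0, 0, 0.8, 0], [0, 0, 0, 0.8, 0]],
])

```text
clock: 26.9
eef_pos: [519.1, -229.0, 97.0]
eef_rot: [3.141, -0.001, -0.106]
wrist_force: [-4.8, 1.1, 7.1]
finger_gap: 15.6
```

>>> send_rows([
  [[0.25, 0, 0, 0, 0], [0.35, 0, 0, 0, 0], [0.5, 0, 0, 0, 0], [0.6, 0, 0, 0, 0], [0.6, 0, 0, 0, 0], [0.6, 0, 0, -10, 0], [0.6, 0, 0, -35, 0], [0.6, 0, 0, -75, 0], [0.6, 0, 0, -110, 0], [0.6, 0, 0, -130, 0]],
])

```text
clock: 27.9
eef_pos: [519.5, -229.0, 230.0]
eef_rot: [3.14, -0.004, -0.105]
wrist_force: [-0.3, -1.0, -0.1]
finger_gap: 56.8
```

```bash
python3 look.py w11.png
python3 - <<'E'
from h import *
w=manip.camera("wrist");s=manip.read_state();c=manip.camera("side");
P=toolpose(s)@np.array(w["T_tool_cam"]);np.savez("w11.npz",P=P)
print([(x["rect"],round(x["conf"],2)) for x in manip.find_in("sieve",c)[:2]],[(x["rect"],round(x["conf"],2)) for x in manip.find_in("collar0_mid",c)])
a=cv2.resize(w["img"][70:270,160:360,::-1],None,fx=2,fy=2,interpolation=cv2.INTER_CUBIC); b=cv2.resize(c["img"][200:310,240:340,::-1],None,fx=4,fy=4,interpolation=cv2.INTER_CUBIC)[:400]
cv2.imwrite("pics/m11.png",np.hstack([a,b]))
E
```

```text
27.9 [ 519.49 -229.04  230.03] [ 3.14 -0.   -0.11] [-0.33 -1.   -0.1 ] [ 0.11 -0.02 -0.  ] [-0.   -0.13 -0.24  0.    0.39  0.  ]
nut0_mid []
collar0_mid [([208.0, 160.0, 26.0, 34.0], 0.76)]
[([252.7, 226.9, 68.9, 62.5], 0.97), ([222.7, 134.0, 66.3, 61.7], 0.58)] [([279.1, 244.9, 13.7, 12.4], 0.51), ([249.6, 243.6, 80.4, 48.1], 0.51)]
```

Run:
```python
from h import *
np.set_printoptions(precision=1,suppress=True)
s=manip.read_state();w=manip.camera("wrist");P=toolpose(s)@np.array(w["T_tool_cam"]);h=w["img"].mean(2)
print(s["eef_pos"],s["wrist_force"])
for x in(-30,-15,15,30):
    p=[519.5+x*.995,-229-x*.105,116]; u,v=proj(w,p,P); v=int(round(v)); r=h[v,int(u)-16:int(u)+17]; print(x,(u,v),r.astype(int))
for t in("collar0_mid","nut0_mid"):
  print(t,[(np.round(x["rect"]).tolist(),round(x["conf"],2)) for x in manip.find_in(t,w)])
c=manip.camera("top")
for t in("motor","block","oiler","wrench","pliers","screwdriver","sieve"): print(t,[(np.round(x["rect"]).tolist(),round(x["conf"],2)) for x in manip.find_in(t,c)[:1]])
# bright (collar top) blobs inside sieve
m=((h>185)).astype(np.uint8)[115:235,200:315]; n,l,st,ce=cv2.connectedComponentsWithStats(m)
print([(st[i].tolist(),) for i in range(1,n) if st[i,4]>60])
```

```text
[ 518.6 -228.6  224.7] [ 0.5 -0.  -0.8]
-30 (np.float64(256.76374536176405), 221) [60 62 58 63 63 62 63 59 44 32 37 39 37 41 43 31 34 39 37 42 34 38 26 29
 39 57 67 65 67 66 67 60 66]
-15 (np.float64(256.7707033783011), 207) [103 102 103  97  99 101 101 106  71  36  44  40  39  36  40  39  37  39
  39  34  35  38  33  33  64 104 113 115 114 115 112 114 116]
15 (np.float64(256.7851932149614), 177) [151 153 189 200 196 200 198 190 110  44  41  39  41  39  37  35  41  40
  36  40  37  39  38  37  82 185 206 189 169 143 131 130 128]
30 (np.float64(256.79274102809916), 161) [110 101  96  91  89  85  86  87  53  33  45  37  39  43  38  35  40  38
  35  41  33  41  36  34  53 103 115 120 116 114 116 116 116]
collar0_mid [([208.0, 162.0, 27.0, 32.0], 0.8)]
nut0_mid []
motor [([243.0, 151.0, 13.0, 17.0], 0.56)]
block [([233.0, 200.0, 17.0, 20.0], 0.59)]
oiler [([150.0, 82.0, 18.0, 24.0], 0.65)]
wrench []
pliers [([311.0, 95.0, 48.0, 16.0], 0.86)]
screwdriver [([252.0, 62.0, 10.0, 65.0], 0.57)]
sieve [([301.0, 146.0, 22.0, 51.0], 0.61)]
[([86, 49, 15, 26, 171],), ([11, 51, 23, 27, 349],), ([42, 50, 6, 19, 84],)]
```

```bash
python3 -c "
from cell import manip
print(manip.sign_off())"
```

```text
the job is handed in; nothing more can be done
None
```

The job is handed in at about 28 s of the 72 s allowed. The hand-in gave no verdict, so what follows rests on my own checks.

**What I did:** I lifted the sieve level by its grip and felt the rails at an underside height of about 70.5 mm. It touched on midway at up to about 8 N, and I backed it off to about 4 N before shaking. I shook it about ±25 mm along the rails for eight cycles, well inside the end stops. I then carried it back, set it down in its tray and let go.

**What the last checks showed:**
- **Nuts:** the wrist picture taken just after the sieve left the box showed all four nuts in the catch box.
- **Sieve:** it met the tray floor within about 0.5 mm of its starting height. The grip bar is straight and lined up, about 1–2 mm from the tray centre, and the gripper is open and about 130 mm clear.
- **Collars:** all three show in the sieve as separate bright areas. During shaking the one on the −y (right) side tipped over and now leans, but it is inside the basket.
- **Bystanders:** the motor, block, oiler, pliers and screwdriver show in the top view where they were at the start. The detector did not find the wrench there at the end, but I saw it lying on the bench before setting the sieve down, and the arm never came near it.

**What failed or disagreed:**
- The top and wrist cameras differed by about 6 mm on the box's y position; I used the wrist view, and the sieve then looked centred on the rails.
- During shaking the contact force was read only between moves, with peaks of about 7 N. At set-down I pressed about 13 N on the tray floor, not on the cradle.
- The 12-picture limit stopped me viewing the final picture, so the last check was by numbers only.

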